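# Preheat the waffle iron

## Robot

A 7-joint arm with a two-finger parallel gripper is mounted at the origin on a cart in front of the work surface, level with it; the furniture and walls round the work are solid. World frame = base frame: x ahead of the robot, y to its left, z up, the work surface at z = 0. Lengths are in m, angles in rad, forces in N, time in s.
With the tool pointing down it reaches from about 0.35 to 0.9 m from the base axis. Payload 8.1 kg.
Tool frame: the origin (TCP) lies midway between the tips of the shut fingers; the grasp point (between the pads) lies 19 mm behind it; z points along the fingers, y is the line along which they close (so a half turn about z gives the same grasp; the last joint's range is limited). The gripper opens to 92 mm and grips with 3 to 60 N. Pads are 19 mm wide; open, the fingers measure 130 mm over their backs; the gripper's body (75 mm by 190 mm) begins 47 mm behind the grasp point.
Start: joints at [1.181, 0.434, 0.025, 1.573, -0.012, 1.134, -0.075], TCP at [0.177, -0.599, 0.227] pointing down, gripper open.
Joint ranges: [-2.62, 2.62], [-0.44, 2.09], [-1.27, 1.32], [0.08, 2.57], [-1.32, 4.46], [0.12, 2], [-2.74, 2.74]. Speed limits (rad/s): [2.22, 2.22, 3.01, 3.01, 3.14, 3.14, 3.14].

## Interface

Orientations are given as a rotation vector (axis times angle).
In Python, from cell import arm gives the robot as it stands.
- The arm moves only by the tool carry_out, never from a script. Its arguments are lists of equal length, an entry for each row: "claw": the finger opening in cm, from 0 to 9.18; "delta_pos": the shift along the tool's x, y, z in cm, a list of three; "angular": the turn, a rotation vector about the tool's x, y, z in rad, a list of three. In form: {"claw": [claw, ...], "delta_pos": [[dx, dy, dz], ...], "angular": [[ax, ay, az], ...]}. A call has 1 to 20 rows; each row shifts and turns the commanded pose from where the row before left it, along the tool's axes as they then stand; what a row does not reach is not made up. A row lasts 1/10 s, in which the tool goes at most 50 mm and 8.59 degrees, less where a joint would pass 70% of its speed; a pose out of reach is approached as far as the arm can. A call with a gripper value outside its range is refused whole. The fingers move at their own pace and stop on an object; "force" is the grip in N (left out, the last holds). Time passes only in rows, so rows that do not move let the fingers close. It gives the time, the measured TCP pose, the force, the opening and the grip force at its end, in the units of the state.
- arm.observe(): the state, without advancing time (a new reading comes with each control period).
- arm.get_image(name): name is "side" or "top"; returns a dict with "frame" (384x512x3 uint8, red, green, blue), "mtx" (3x3 intrinsics, pixels), "T" (4x4, takes a point from camera to world coordinates). Camera axes: x right, y down, z forward; pixel columns grow to the right and rows downward; lengths in m; the calibration is good to about 2 mm. A picture is of the moment at which its call begins. There is no depth.
- arm.sign_off(): hands the job in; it is judged then, once.
Trained networks look in a picture, given as the dict that the camera call returned (one of the last four; its "shot" number tells which), for a name from the list of things; names that differ only in an ending like _2 or _b are one class to them, and where a whole thing is asked for, a point or a joint stands for the part that bears it (a point fixed in the world has none). Each returns a list of dicts, best first, with "conf" (0 to 1); they miss things now and then, are a little off and sometimes report something else, mostly with a low value. They report only what shows in the picture. A call takes as long as a camera call.
- arm.look_for(label, picture): "centre" ([column, row] as shares, 0 to 1, of the picture: columns of its width, rows of its height, amid what is visible of it).
- arm.trace(label, picture): "region" (384x512 bool, what is visible of it) and "centre" ([column, row] as shares, 0 to 1, of the picture: columns of its width, rows of its height, amid what is visible of it).
- arm.place_of(label, picture): "centre" ([column, row] as shares, 0 to 1, of the picture: columns of its width, rows of its height: a listed point, or the origin of a listed thing).
The state is a dict: "clock": time; "joints": joint angles; "dq": joint speeds; "joint_efforts": joint torques, N m; "position": TCP position; "ee_rot": TCP orientation; "force": force on the tool from outside, world axes, zero at the start; "ft_torque": the same for the moment, N m; "width": opening from 0.0 (shut) to 1.0 (fully open); "gripper_force": force on a finger pad.
Only numpy, scipy, OpenCV 4.12 (cv2) and the standard library are available. Lean on these libraries where they do the work, as an engineer would, in place of code of your own. Each camera call takes 0.05 s, during which the arm holds its last target. There are 200 camera calls.

## Task

Get the waffle iron heating for service, with shut fingertips only, gripping nothing. First push its half-open lid gently down by the black bar handle until it is fully shut; then switch on the mains by pressing the raised far half of the black rocker at the left end of the control panel until it tips over; then tap the middle one of the three round browning keys; and last tap the long start bar at the right end. Press each key right in and let it come back up. Touch everything lightly, press no other key and press none before the iron is shut and switched on, do not raise the lid, and leave the things standing round the iron where they are.

Things in the scene. Friction and masses are not known exactly. Their poses are not given: they have to be found in the camera images.
- waffle: brushed-steel double waffle iron, fixed, 320 mm wide (y). Origin on the worktop under it, mid width; x points from the operator to the hinge, y left, z up. Housing x -0.12 to 0.13; shut, the lid top is at z 0.103. In front, x -0.23 to -0.12, the control panel (steel, black inlay) slopes 0.17 rad down to the operator; its face is at z 0.047 at x -0.173
- waffle_hinge (a point): middle of the lid's hinge axis, at the back of the iron, at (0.120, 0, 0.072) in the iron's frame; the axis runs along the iron's y
- lid (a joint): angle of the hinged lid: 0 fully shut (lid level), grows as the front of the lid rises; it starts at 0.45 to 0.85 rad. The stiff hinge holds the lid where it is left; 1 to 4 N down on the handle lowers it; at 0 it meets a hard stop
- handle (a point): middle of the lid's handle, a black flat bar (28 mm deep, 20 mm thick, 150 mm along the iron's y) on two stems in front of the lid; the point is the bar's centre, its flat top is 10 mm above it when shut. Seen from the hinge axis it lies 0.262 m to the front and 0.012 m up, square to the lid; shut, it is at x -0.142, z 0.084 in the iron's frame
- rocker (a joint): mains rocker switch: 0 off (far half raised), 0.36 rad on (far half down); it stays where it is left. Black rocker in a grey frame at the left end of the panel, 35 mm long (front to back) and 24 mm wide; pressing the far end takes about 3 to 4 N and about 5 mm of travel
- rocker_rear (a point): point on the top face of the rocker's far half, 3 mm in from its far edge: press here, straight down. It sinks with the rocker
- key_medium (a joint): the middle one of the three round keys (medium browning, two raised dots behind it): round grey key, 22 mm across, standing 9 mm proud of the panel; joint value: how far it is pressed in, 0 (up) to 0.004 m (fully down); it starts to move at about 2 N and is fully down at about 5 N, and springs back when let go
- key_medium_top (a point): centre of the top of the middle round key; its z axis is the panel's outward normal, so press against it or straight down
- key_light (a joint): the left one of the three round keys (one dot behind it), 48 mm left of the middle one; not to be pressed: round grey key, 22 mm across, standing 9 mm proud of the panel; joint value: how far it is pressed in, 0 (up) to 0.004 m (fully down); it starts to move at about 2 N and is fully down at about 5 N, and springs back when let go
- key_dark (a joint): the right one of the three round keys (three dots behind it), 48 mm right of the middle one; not to be pressed: round grey key, 22 mm across, standing 9 mm proud of the panel; joint value: how far it is pressed in, 0 (up) to 0.004 m (fully down); it starts to move at about 2 N and is fully down at about 5 N, and springs back when let go
- start_bar (a joint): long grey start bar at the right end of the panel, 54 mm wide (y) by 20 mm, 9 mm proud; joint value and springing as for the round keys (0 to 0.004 m, 2 to 5 N)
- start_bar_top (a point): centre of the top of the start bar
- bowl: small flowered bowl, 115 mm across, 52 mm high, beside the iron; leave it alone. Origin: under its centre
- pot: plain white round pot with lid, 75 mm across, 77 mm high, beside the iron on the other side from the bowl; leave it alone. Origin: under its centre
- tongs: steel tongs, 330 mm long, 39 mm high, lying to the left of the iron; leave them alone. Origin: under their middle
- spice: small upright spice carton, 42 x 49 x 112 mm, to the right of the control panel; leave it alone. Origin: under its centre

How it is judged:
On the way, in this order (a step that is already met when the one before it is completed fails the run):
1. the lid is fully shut (value of joint lid below 0.035 rad), for 0.1 s.
2. the mains rocker is switched on (value of joint lid below 0.035 rad and value of joint rocker above 0.28 rad), for 0.1 s.
3. the middle browning key is pressed in (all of step 2 and value of joint key_medium above 0.003 m), for 0.03 s.
4. the middle key is let go and the start bar pressed in (all of step 2 and value of joint key_medium below 0.001 m and value of joint start_bar above 0.003 m), for 0.03 s.
At the end, for the whole second after the job is handed in: The lid is shut (within 0.035 rad), the rocker is on (beyond 0.28 rad), all keys are up again, and the bowl, pot, tongs and carton are within 20 mm of where they stood (all of step 2 and value of joint each of key_light, key_medium, key_dark, start_bar below 0.001 m and distance of each of bowl, pot, tongs, spice from where it was at the start of the episode below 0.02 m); the robot touches nothing.
It fails at once if a wrong browning key is pressed, or two keys at once (value of joint any of key_light, key_dark above 0.002 m or value of joint each of key_medium, start_bar above 0.002 m).
It fails at once if a key is pressed while the iron is open or switched off ((value of joint lid above 0.06 rad or value of joint rocker below 0.18 rad) and value of joint any of key_medium, start_bar above 0.002 m).
It fails at once if the lid is raised, or slammed faster than 2.5 rad/s (value of joint lid above 0.93 rad or (value of joint lid above 0.1 rad and velocity of joint lid above 0.15 rad/s) or velocity of joint lid below -2.5 rad/s).
It fails at once if the iron is pressed harder than 50 N (contact force between any of the fingers, the arm and waffle above 50 N).
It fails at once if a bystander is moved, tipped or lifted (distance of any of bowl, pot, tongs, spice from where it was at the start of the episode above 0.03 m or angle between any of bowl, pot, tongs, spice's own z axis and vertical above 0.3 rad).
It also fails if it takes over 51 s, if anything falls off the work surface, if the arm or the gripper's body presses on something with over 40 N, if the wrist force passes 120 N, or if a joint passes its speed limit or range.

## Working session

There is one attempt and no reset: what is moved stays moved. The work goes in short steps, Python scripts to look and compute and a tool call to move; the robot and the scene stay as the last step left them, time stands still between calls to the robot, and variables do not carry over. Pictures are saved under pics/ and viewed, at most 10 in all, crops included, and the job is handed in when it is done.

Besides the shell and the picture viewer there is one more tool, called after "Call:" as name(argument=value, ...) on one line, values as JSON. carry_out: Moves the arm, as the interface text tells. Its arguments: {"type":"object","properties":{"claw":{"type":"array","items":{"type":"number"}},"delta_pos":{"type":"array","items":{"type":"array","items":{"type":"number"}}},"angular":{"type":"array","items":{"type":"array","items":{"type":"number"}}},"force":{"type":"number"}},"required":["claw","delta_pos","angular"]}

```bash
mkdir -p pics; cat > h.py <<'E'
import numpy as np, cv2
from cell import arm
from scipy.spatial.transform import Rotation as R
def ray(p,c):
    K,T=np.array(p["mtx"]),np.array(p["T"])
    uv=np.array([c[0]*512,c[1]*384,1.0])
    d=T[:3,:3]@np.linalg.inv(K)@uv
    return T[:3,3],d/np.linalg.norm(d)
def tri(rs):
    A=sum(np.eye(3)-np.outer(d,d) for o,d in rs);b=sum((np.eye(3)-np.outer(d,d))@o for o,d in rs)
    x=np.linalg.solve(A,b);return x,max(np.linalg.norm(np.cross(x-o,d)) for o,d in rs)
def onz(r,z):
    o,d=r;return o+d*(z-o[2])/d[2]
def proj(p,X):
    K,T=np.array(p["mtx"]),np.array(p["T"]);c=T[:3,:3].T@(np.array(X)-T[:3,3]);u=K@c;return u[:2]/u[2]
E
python3 - <<'E'
from h import *
np.set_printoptions(precision=4,suppress=True)
s=arm.observe();print(s["clock"],s["position"],s["ee_rot"],s["force"])
P={n:arm.get_image(n) for n in("side","top")}
for n in P: cv2.imwrite(f"pics/a_{n}.png",P[n]["frame"][:,:,::-1])
for l in["waffle","waffle_hinge","handle","rocker_rear","key_medium_top","start_bar_top","bowl","pot","tongs","spice"]:
    rs=[]
    o=""
    for n in P:
        r=arm.place_of(l,P[n])
        if r: rs.append(ray(P[n],r[0]["centre"])); o+=f" {n} {np.array(r[0]['centre'])*[512,384]} {r[0]['conf']:.2f}"
    if len(rs)==2:
        x,e=tri(rs);o+=f" -> {x} err {e:.4f}"
    print(l,o)
E
```

```text
0.0 [ 0.1766 -0.599   0.2259] [-3.1079 -0.4486  0.0006] [-0.055  -0.5745  0.6521]
waffle  side [265.5232 195.4176] 0.82 top [293.376 211.2  ] 0.51 -> [ 0.5752 -0.0145  0.0758] err 0.0405
waffle_hinge  side [250.5216 162.2016] 0.81 top [272.896  143.8848] 0.78 -> [0.7433 0.0044 0.0934] err 0.0028
handle  side [286.0032 165.0816] 0.78 top [292.3008 210.3936] 0.95 -> [ 0.5448 -0.0277  0.2317] err 0.0049
rocker_rear  side [276.1216 239.1168] 0.42 top [247.296 252.096] 0.55 -> [0.4424 0.0707 0.0397] err 0.0055
key_medium_top  side [300.1856 224.7936] 0.36 top [286.6176 251.904 ] 0.48 -> [ 0.4484 -0.0316  0.0454] err 0.0035
start_bar_top  side [331.4176 206.208 ] 0.57 top [334.7968 244.416 ] 0.66 -> [ 0.4706 -0.1675  0.042 ] err 0.0038
bowl  side [205.4144 231.2064] 0.90 top [193.6896 201.4848] 0.76 -> [0.5943 0.2399 0.0071] err 0.0054
pot  side [315.392  167.0016] 0.62 top [356.9152 164.6976] 0.92 -> [ 0.7149 -0.2606 -0.0259] err 0.0012
tongs  side [191.2832 271.7184] 0.78 top [156.8768 237.3888] 0.69 -> [ 0.4861  0.3423 -0.0129] err 0.0005
spice  side [351.5904 191.6928] 0.83 top [372.48   228.5952] 0.76 -> [ 0.5177 -0.2871  0.0088] err 0.0024
```

```bash
python3 - <<'E'
import cv2
a=cv2.imread("pics/a_top.png")[110:300,140:400];b=cv2.imread("pics/a_side.png")[120:310,170:380]
cv2.imwrite("pics/b_top.png",cv2.resize(a,None,fx=3,fy=3,interpolation=cv2.INTER_CUBIC))
cv2.imwrite("pics/b_side.png",cv2.resize(b,None,fx=3,fy=3,interpolation=cv2.INTER_CUBIC))
E
```

```text
(no output)
```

View pics/b_top.png

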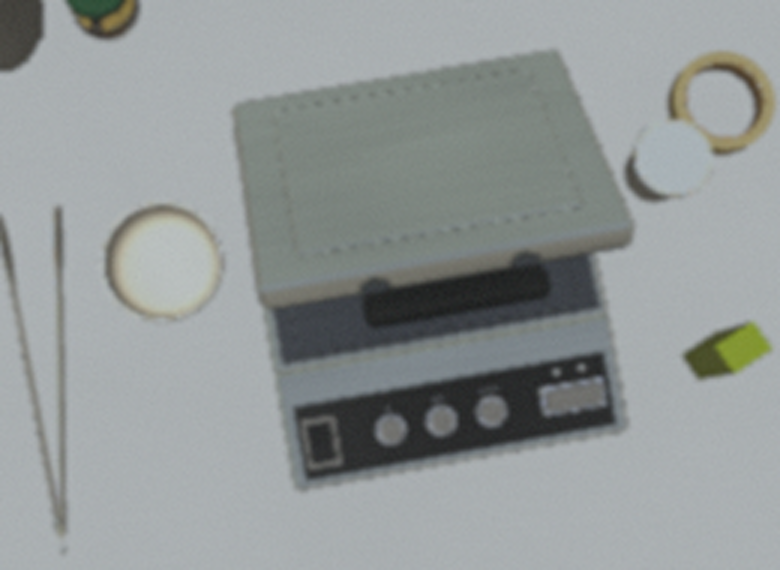

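View pics/b_side.png

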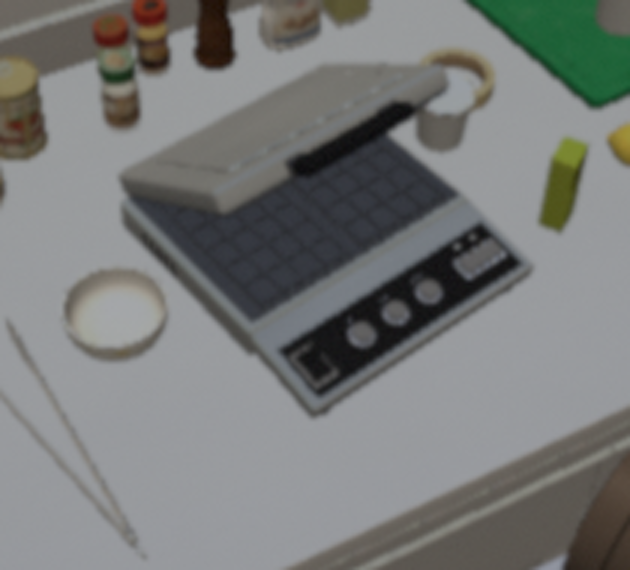

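```bash
cat > fit.py <<'E'
from h import *
from scipy.optimize import least_squares
np.set_printoptions(precision=4,suppress=True)
P={n:arm.get_image(n) for n in("side","top")}
off={"top":(140,110),"side":(170,120)}
obs={"key":{"top":(441,420),"side":(396,312)},"kl":{"top":(391,430),"side":(361,334)},"kd":{"top":(491,410),"side":(429,291)},
"rock":{"top":(322,441),"side":(315,365)},"bar":{"top":(572,397),"side":(481,257)},
"cl":{"top":(299,485),"side":(316,407)},"cr":{"top":(624,428),"side":(529,268)},"handle":{"top":(457,294),"side":(353,140)}}
def model(q):
    x,y,w,yk,yr,yb,a,xk,xr,xb=q
    n=np.array([-np.sin(.17),0,np.cos(.17)])
    pt=lambda X,Y,h:np.array([X,Y,.047+(X+.173)*np.tan(.17)])+h*n
    hx=.12-.262*np.cos(a)-.012*np.sin(a)*-1; hz=.072+.262*np.sin(a)+.012*np.cos(a)
    L=dict(key=pt(xk,yk,.009),kl=pt(xk,yk+.048,.009),kd=pt(xk,yk-.048,.009),rock=pt(xr,yr,.004),bar=pt(xb,yb,.009),
      cl=pt(-.23,.16,0),cr=pt(-.23,-.16,0),handle=np.array([hx,0,hz]))
    M=R.from_euler("z",w).as_matrix()
    return {k:M@v+[x,y,0] for k,v in L.items()}
def res(q):
    m=model(q);r=[]
    for k in obs:
        for n in P:
            o=np.array(obs[k][n])/3+off[n]; r+=list(proj(P[n],m[k])-o)
    return np.array(r+[(q[7]+.173)/.003,(q[8]+.173)/.003,(q[9]+.173)/.003])
if __name__=="__main__":
    s=least_squares(res,[.62,-.01,-.1,.02,.12,-.11,.6,-.173,-.173,-.173],loss="soft_l1")
    print(s.x);m=model(s.x)
    for k in obs: print(k,m[k],[(proj(P[n],m[k])-np.array(obs[k][n])/3-off[n]).round(1) for n in P])
    for k in obs: print(k,tri([ray(P[n],(np.array(obs[k][n])/3+off[n])/[512,384]) for n in P]))
E
python3 fit.py
```

```text
[ 0.64   -0.0141  0.1872  0.0153  0.1268 -0.1097  0.5712 -0.1881 -0.1869
 -0.1879]
key [ 0.4508 -0.0343  0.0533] [array([-0.2, -1.6]), array([-0.2,  0.4])]
kl [0.4419 0.0128 0.0533] [array([ 0.2, -1.6]), array([-0.5,  0.1])]
kd [ 0.4598 -0.0815  0.0533] [array([-0.3, -1.7]), array([0. , 0.6])]
rock [0.4322 0.0756 0.0486] [array([-0.3, -1.5]), array([-0.2, -0.2])]
bar [ 0.4744 -0.1571  0.0533] [array([-0.6, -1.4]), array([-0. , -0.1])]
cl [0.3843 0.1003 0.0372] [array([-0.2,  0.9]), array([-1.6,  2.5])]
cr [ 0.4438 -0.2141  0.0372] [array([ 2.2, -1.8]), array([1.9, 0.8])]
handle [ 0.5478 -0.0316  0.2238] [array([ 0.4, -0.7]), array([-0.6,  0.5])]
key (array([ 0.4518, -0.0362,  0.0431]), np.float64(0.00034945137965310797))
kl (array([0.4428, 0.0115, 0.0433]), np.float64(0.0007443012634558048))
kd (array([ 0.4613, -0.0837,  0.0418]), np.float64(0.0007808334049624158))
rock (array([0.4316, 0.0749, 0.0411]), np.float64(0.0003268719562165141))
bar (array([ 0.4739, -0.1595,  0.0452]), np.float64(0.0008108685472295201))
cl (array([0.3908, 0.096 , 0.0307]), np.float64(0.00029102816238253134))
cr (array([ 0.4467, -0.2102,  0.0271]), np.float64(0.0010388081079833991))
handle (array([ 0.5502, -0.0327,  0.2182]), np.float64(0.0009207658413635531))
```

```bash
cat >> h.py <<'E'
def need(target,yaw=None,rot_first=0.0):
    "tool-frame shift in cm from measured pose, after turning rot_first about tool z"
    s=arm.observe();M=R.from_rotvec(s["ee_rot"])
    x=M.apply([1,0,0]);z=M.apply([0,0,1])
    ty=np.arctan2(x[1],x[0])
    M2=M*R.from_rotvec([0,0,(ty-yaw) if yaw is not None else 0])
    print("t",s["clock"],"pos",np.round(s["position"],4),"yaw",round(ty,3),"z",np.round(z,3),"F",np.round(s["force"],2),"turn z",round(ty-yaw,3) if yaw is not None else "", "shift cm",np.round(M2.inv().apply(np.array(target)-s["position"])*100,2))
E
python3 -c "
from h import *
need([.545,-.032,.29],.18)"
```

```text
t 1.2 pos [ 0.1768 -0.5995  0.2267] yaw 0.287 z [ 0. -0. -1.] F [ 0.18  0.59 -0.28] turn z 0.107 shift cm [ 46.39 -49.24  -6.33]
```

Call:
carry_out(claw=[0, 0, 0, 0, 0, 0, 0, 0, 0, 0, 0, 0, 0, 0, 0, 0, 0, 0, 0, 0], delta_pos=[[0, 0, -3], [0, 0, -3.3], [2.5, -2.7, 0], [2.5, -2.7, 0], [2.5, -2.7, 0], [2.5, -2.7, 0], [2.5, -2.7, 0], [2.5, -2.7, 0], [2.5, -2.7, 0], [2.5, -2.7, 0], [2.5, -2.7, 0], [2.5, -2.7, 0], [2.5, -2.7, 0], [2.5, -2.7, 0], [2.5, -2.7, 0], [2.5, -2.7, 0], [2.5, -2.7, 0], [2.5, -2.7, 0], [1.4, -0.6, 0], [0, 0, 0]], angular=[[0, 0, 0.053], [0, 0, 0.053], [0, 0, 0], [0, 0, 0], [0, 0, 0], [0, 0, 0], [0, 0, 0], [0, 0, 0], [0, 0, 0], [0, 0, 0], [0, 0, 0], [0, 0, 0], [0, 0, 0], [0, 0, 0], [0, 0, 0], [0, 0, 0], [0, 0, 0], [0, 0, 0], [0, 0, 0], [0, 0, 0]], force=10)

```text
clock: 3.2
position: [0.5066, -0.0925, 0.2896]
ee_rot: [-3.128, -0.289, -0.001]
force: [-0.5, -0.0, 0.8]
width: 0.006
gripper_force: 0.0
```

```bash
python3 - <<'E'
from h import *
need([.545,-.032,.24],.18)
P={n:arm.get_image(n) for n in("side","top")}
s=arm.observe()
for n in P: print(n,proj(P[n],s["position"]))
a=P["top"]["frame"][110:300,140:400,::-1];b=P["side"]["frame"][80:270,200:400,::-1]
c=np.hstack([a,b]);cv2.imwrite("pics/c.png",cv2.resize(c,None,fx=1.73,fy=1.73,interpolation=cv2.INTER_CUBIC))
E
```

```text
t 3.2 pos [ 0.5066 -0.0925  0.2896] yaw 0.184 z [ 0.001  0.001 -1.   ] F [-0.52 -0.02  0.75] turn z 0.004 shift cm [ 4.85 -5.26  4.97]
side [314.99914129 151.75041909]
top [323.48350282 224.48316516]
```

View pics/c.png

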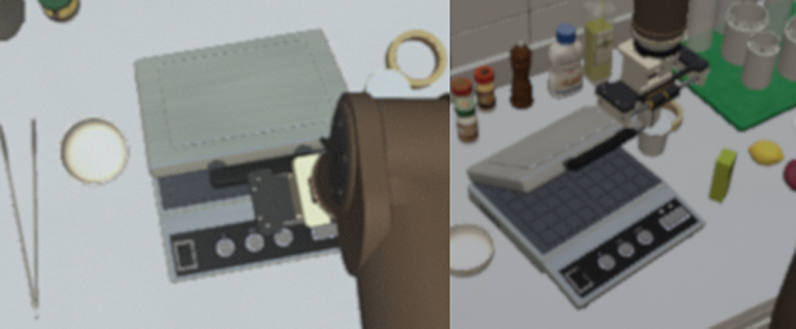

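Call:
carry_out(claw=[0, 0, 0, 0, 0], delta_pos=[[1.6, -1.75, 0], [1.6, -1.75, 0], [1.6, -1.75, 0.5], [0, 0, 2], [0, 0, 1]], angular=[[0, 0, 0], [0, 0, 0], [0, 0, 0], [0, 0, 0], [0, 0, 0]])

```text
clock: 3.8
position: [0.5421, -0.0353, 0.2534]
ee_rot: [3.128, 0.281, -0.003]
force: [-0.1, -1.4, 0.2]
width: 0.007
gripper_force: 0.0
```

```bash
python3 - <<'E'
from h import *
need([.545,-.032,.24],.18)
P=arm.get_image("side")
print(proj(P,arm.observe()["position"]))
cv2.imwrite("pics/d.png",cv2.resize(P["frame"][90:240,210:400,::-1],None,fx=4,fy=4,interpolation=cv2.INTER_CUBIC))
E
```

```text
t 3.8 pos [ 0.5421 -0.0353  0.2534] yaw 0.179 z [-0.002 -0.001 -1.   ] F [-0.11 -1.42  0.25] turn z -0.001 shift cm [ 0.34 -0.28  1.34]
[290.82125939 160.03744582]
```

View pics/d.png

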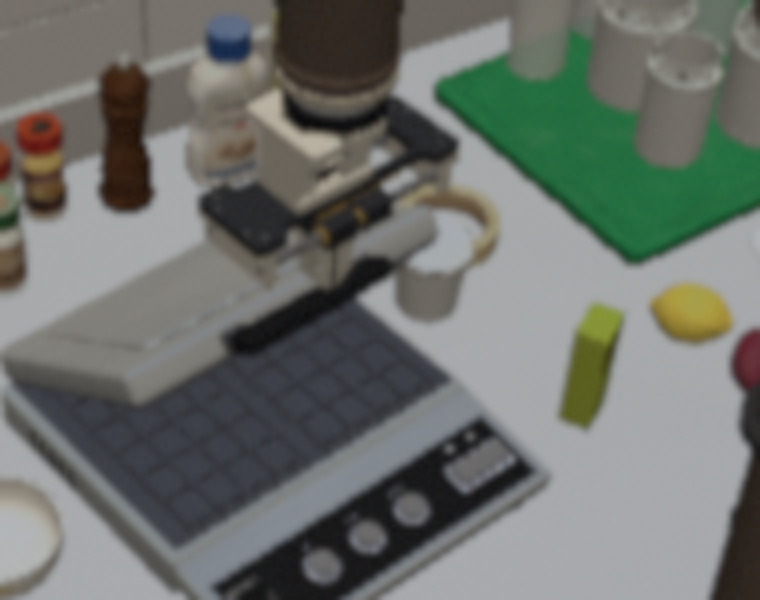

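Call:
carry_out(claw=[0, 0, 0, 0], delta_pos=[[0.3, 0, 0.5], [0, 0, 0.5], [-0.2, 0, 0.5], [-0.25, 0, 0.5]], angular=[[0, 0, 0], [0, 0, 0], [0, 0, 0], [0, 0, 0]])

```text
clock: 4.25
position: [0.5413, -0.0349, 0.2349]
ee_rot: [3.128, 0.282, -0.0]
force: [-2.7, -1.7, 4.8]
width: 0.006
gripper_force: 2.2
```

Call:
carry_out(claw=[0, 0, 0, 0, 0, 0, 0, 0, 0, 0, 0, 0, 0, 0, 0, 0], delta_pos=[[-0.3, 0, 0.5], [-0.29, 0, 0.5], [-0.28, 0, 0.5], [-0.26, 0, 0.5], [-0.25, 0, 0.5], [-0.24, 0, 0.5], [-0.22, 0, 0.5], [-0.21, 0, 0.5], [-0.2, 0, 0.5], [-0.19, 0, 0.5], [-0.17, 0, 0.5], [-0.16, 0, 0.5], [-0.15, 0, 0.5], [-0.14, 0, 0.5], [-0.13, 0, 0.5], [-0.12, 0, 0.5]], angular=[[0, 0, 0], [0, 0, 0], [0, 0, 0], [0, 0, 0], [0, 0, 0], [0, 0, 0], [0, 0, 0], [0, 0, 0], [0, 0, 0], [0, 0, 0], [0, 0, 0], [0, 0, 0], [0, 0, 0], [0, 0, 0], [0, 0, 0], [0, 0, 0]])

```text
clock: 5.85
position: [0.509, -0.0402, 0.1543]
ee_rot: [3.129, 0.283, 0.0]
force: [-0.5, 0.4, 1.4]
width: 0.005
gripper_force: 0.8
```

Call:
carry_out(claw=[0, 0, 0, 0, 0, 0, 0, 0, 0, 0], delta_pos=[[-0.11, 0, 0.5], [-0.1, 0, 0.5], [-0.09, 0, 0.5], [-0.08, 0, 0.5], [-0.07, 0, 0.5], [-0.06, 0, 0.5], [-0.05, 0, 0.5], [-0.04, 0, 0.5], [-0.03, 0, 0.5], [-0.02, 0, 0.5]], angular=[[0, 0, 0], [0, 0, 0], [0, 0, 0], [0, 0, 0], [0, 0, 0], [0, 0, 0], [0, 0, 0], [0, 0, 0], [0, 0, 0], [0, 0, 0]])

```text
clock: 6.85
position: [0.5026, -0.0413, 0.1043]
ee_rot: [3.129, 0.284, -0.0]
force: [-0.2, -0.7, 1.0]
width: 0.008
gripper_force: 0.7
```

Call:
carry_out(claw=[0, 0, 0], delta_pos=[[0, 0, 0.3], [0, 0, 0.3], [0, 0, 0.2]], angular=[[0, 0, 0], [0, 0, 0], [0, 0, 0]])

```text
clock: 7.15
position: [0.5027, -0.0413, 0.0965]
ee_rot: [-3.129, -0.284, 0.0]
force: [-2.1, -1.2, 0.3]
width: 0.007
gripper_force: 0.7
```

Call:
carry_out(claw=[0, 0, 0], delta_pos=[[0, 0, 0.1], [0, 0, 0.1], [0, 0, 0]], angular=[[0, 0, 0], [0, 0, 0], [0, 0, 0]])

```text
clock: 7.45
position: [0.5028, -0.0413, 0.0947]
ee_rot: [-3.129, -0.283, -0.001]
force: [0.2, 0.4, 0.1]
width: 0.006
gripper_force: 0.0
```

Call:
carry_out(claw=[0, 0], delta_pos=[[0, 0, 0.1], [0, 0, 0]], angular=[[0, 0, 0], [0, 0, 0]])

```text
clock: 7.65
position: [0.5029, -0.0413, 0.0943]
ee_rot: [3.128, 0.284, 0.001]
force: [-1.6, -0.4, 7.7]
width: 0.004
gripper_force: 3.5
```

```bash
python3 - <<'E'
from h import *
need([.4413,.077,.10],.18)
E
```

```text
t 7.65 pos [ 0.5029 -0.0413  0.0943] yaw 0.181 z [ 0.001 -0.    -1.   ] F [-1.58 -0.39  7.65] turn z 0.001 shift cm [ -3.95 -12.74  -0.58]
```

Call:
carry_out(claw=[0, 0, 0, 0, 0, 0, 0, 0, 0], delta_pos=[[0, 0, -1.5], [0, 0, -2], [-1.3, -2.5, 0], [-1.3, -2.5, 0], [-1.3, -2.5, 0], [0, -2.6, 0], [0, -2.6, 0], [0, 0, 1.2], [0, 0, 1.5]], angular=[[0, 0, 0], [0, 0, 0], [0, 0, 0], [0, 0, 0], [0, 0, 0], [0, 0, 0], [0, 0, 0], [0, 0, 0], [0, 0, 0]])

```text
clock: 8.55
position: [0.4421, 0.0773, 0.1018]
ee_rot: [-3.128, -0.286, -0.003]
force: [0.6, -0.3, 0.7]
width: 0.007
gripper_force: 0.0
```

```bash
python3 - <<'E'
from h import *
need([.4413,.077,.075],.18)
P={n:arm.get_image(n) for n in("side","top")}
s=arm.observe()
for n in P: print(n,proj(P[n],s["position"]),proj(P[n],[.4413,.077,.055]),proj(P[n],[.4508,-.0343,.055]),proj(P[n],[.4744,-.1571,.055]))
a=P["top"]["frame"][190:290,220:350,::-1];b=P["side"]["frame"][170:270,230:360,::-1]
cv2.imwrite("pics/e.png",cv2.resize(np.hstack([a,b]),None,fx=3,fy=3,interpolation=cv2.INTER_CUBIC))
E
```

```text
t 8.55 pos [0.4421 0.0773 0.1018] yaw 0.182 z [ 0.002  0.    -1.   ] F [ 0.55 -0.25  0.69] turn z 0.002 shift cm [-0.09  0.01  2.68]
side [273.60869939 228.07315715] [272.88299528 237.0306014 ] [301.79084807 222.09467201] [329.73643422 203.88696623]
top [246.92349537 253.72253813] [246.66508976 253.49916286] [286.81238614 250.37183637] [330.77083516 242.18653704]
```

View pics/e.png

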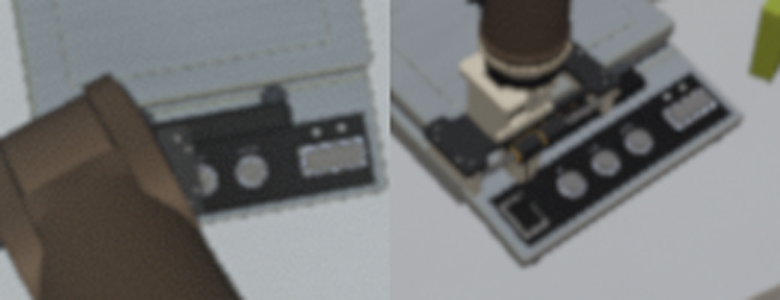

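Call:
carry_out(claw=[0, 0, 0, 0, 0, 0], delta_pos=[[-0.3, 0, 1], [0, 0, 1], [0, 0, 0.8], [0, 0, 0.5], [0, 0, 0.3], [0, 0, 0]], angular=[[0, 0, 0], [0, 0, 0], [0, 0, 0], [0, 0, 0], [0, 0, 0], [0, 0, 0]])

```text
clock: 9.25
position: [0.4384, 0.076, 0.0654]
ee_rot: [3.129, 0.284, -0.001]
force: [0.0, 0.5, 0.4]
width: 0.007
gripper_force: 0.0
```

Call:
carry_out(claw=[0, 0, 0], delta_pos=[[0, 0, 0.2], [0, 0, 0.2], [0, 0, 0]], angular=[[0, 0, 0], [0, 0, 0], [0, 0, 0]])

```text
clock: 9.55
position: [0.4385, 0.076, 0.0616]
ee_rot: [3.129, 0.283, -0.0]
force: [-0.0, 0.2, -0.9]
width: 0.004
gripper_force: 0.0
```

Call:
carry_out(claw=[0, 0, 0], delta_pos=[[0, 0, 0.2], [0, 0, 0.2], [0, 0, 0]], angular=[[0, 0, 0], [0, 0, 0], [0, 0, 0]])

```text
clock: 9.85
position: [0.4398, 0.0764, 0.0581]
ee_rot: [-3.128, -0.283, -0.004]
force: [2.9, 0.4, 3.9]
width: 0.004
gripper_force: 1.8
```

Call:
carry_out(claw=[0, 0, 0], delta_pos=[[0, 0, 0.1], [0, 0, 0.1], [0, 0, 0]], angular=[[0, 0, 0], [0, 0, 0], [0, 0, 0]])

```text
clock: 10.15
position: [0.4395, 0.0764, 0.0561]
ee_rot: [-3.128, -0.283, -0.003]
force: [3.5, 0.3, 4.3]
width: 0.01
gripper_force: 2.2
```

Call:
carry_out(claw=[0, 0, 0], delta_pos=[[0, 0, 0.1], [0, 0, 0.1], [0, 0, 0]], angular=[[0, 0, 0], [0, 0, 0], [0, 0, 0]])

```text
clock: 10.45
position: [0.439, 0.0762, 0.0541]
ee_rot: [-3.129, -0.283, -0.002]
force: [2.3, 0.2, 11.5]
width: 0.006
gripper_force: 5.6
```

Call:
carry_out(claw=[0, 0, 0], delta_pos=[[0, 0, 0.1], [0, 0, 0], [0, 0, 0]], angular=[[0, 0, 0], [0, 0, 0], [0, 0, 0]])

```text
clock: 10.75
position: [0.4391, 0.0763, 0.0538]
ee_rot: [3.129, 0.284, 0.003]
force: [-1.3, -0.3, 23.2]
width: 0.006
gripper_force: 11.3
```

Call:
carry_out(claw=[0, 0, 0, 0, 0, 0, 0], delta_pos=[[0, 0, -0.5], [0, 0, -1.5], [0, 0, -2], [0, 0, -2], [0, 2.5, 0], [0, 2.5, 0], [0, 2.5, 0]], angular=[[0, 0, 0], [0, 0, 0], [0, 0, 0], [0, 0, 0], [0, 0, 0], [0, 0, 0], [0, 0, 0]])

```text
clock: 11.45
position: [0.4504, 0.0013, 0.1122]
ee_rot: [3.128, 0.284, -0.005]
force: [0.5, -0.6, 0.5]
width: 0.006
gripper_force: 0.0
```

```bash
python3 - <<'E'
from h import *
need([.4515,-.0345,.085],.18)
P={n:arm.get_image(n) for n in("side","top")}
a0=cv2.imread("pics/a_side.png")[225:260,255:300];a=P["side"]["frame"][225:260,255:300,::-1]
t0=cv2.imread("pics/a_top.png")[240:275,230:275];t=P["top"]["frame"][240:275,230:275,::-1]
c=np.vstack([np.hstack([a0,a]),np.hstack([t0,t])])
cv2.imwrite("pics/f.png",cv2.resize(c,None,fx=8,fy=8,interpolation=cv2.INTER_CUBIC))
E
```

```text
t 11.45 pos [0.4504 0.0013 0.1122] yaw 0.181 z [-0.003 -0.    -1.   ] F [ 0.46 -0.57  0.51] turn z 0.001 shift cm [-0.53  3.54  2.72]
```

View pics/f.png

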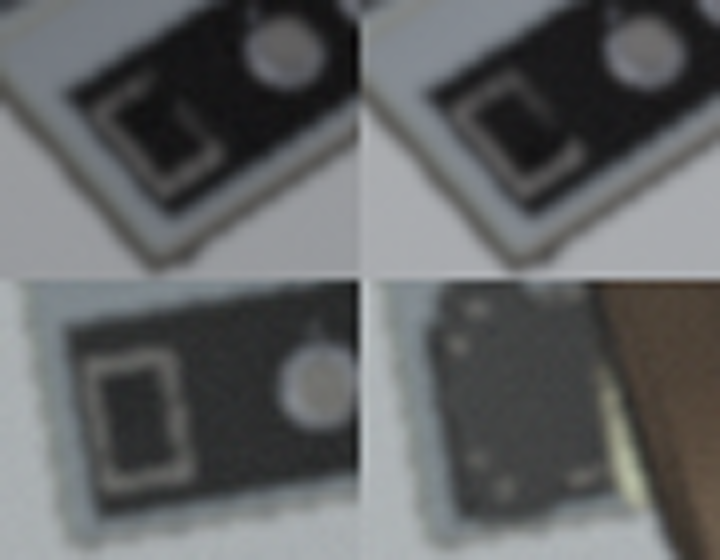

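Call:
carry_out(claw=[0, 0, 0, 0, 0, 0, 0, 0, 0, 0], delta_pos=[[-0.5, -2.5, 0], [-0.5, -2.5, 0], [-0.5, -2.6, 0], [0, 0, 2], [0, 0, 2], [0, 0, 1], [0, 0, 0.5], [0, 0, 0.2], [0, 0, 0.1], [0, 0, 0]], angular=[[0, 0, 0], [0, 0, 0], [0, 0, 0], [0, 0, 0], [0, 0, 0], [0, 0, 0], [0, 0, 0], [0, 0, 0], [0, 0, 0], [0, 0, 0]])

```text
clock: 12.55
position: [0.4238, 0.0743, 0.0551]
ee_rot: [3.129, 0.283, 0.001]
force: [-1.5, -0.1, 0.4]
width: 0.005
gripper_force: 0.1
```

```bash
python3 - <<'E'
from h import *
need([.436,.0756,.0538],.18)
E
```

```text
t 12.55 pos [0.4238 0.0743 0.0551] yaw 0.18 z [ 0. -0. -1.] F [-1.54 -0.13  0.39] turn z 0.0 shift cm [1.23 0.09 0.13]
```

Call:
carry_out(claw=[0, 0, 0, 0, 0, 0], delta_pos=[[0, 0, -1], [1.2, 0.1, 0], [0, 0, 0.5], [0, 0, 0.5], [0, 0, 0.1], [0, 0, 0]], angular=[[0, 0, 0], [0, 0, 0], [0, 0, 0], [0, 0, 0], [0, 0, 0], [0, 0, 0]])

```text
clock: 13.15
position: [0.4364, 0.0756, 0.054]
ee_rot: [3.129, 0.283, 0.002]
force: [0.5, -1.3, 11.8]
width: 0.005
gripper_force: 5.8
```

Call:
carry_out(claw=[0, 0, 0], delta_pos=[[0, 0, 0.1], [0, 0, 0.1], [0, 0, 0]], angular=[[0, 0, 0], [0, 0, 0], [0, 0, 0]])

```text
clock: 13.45
position: [0.4366, 0.0756, 0.0533]
ee_rot: [3.128, 0.283, 0.004]
force: [-6.7, -2.8, 37.0]
width: 0.006
gripper_force: 18.6
```

Call:
carry_out(claw=[0, 0, 0, 0, 0, 0, 0, 0, 0], delta_pos=[[0, 0, -0.4], [0, 0, -1.6], [0, 0, -2], [0, 2.5, 0], [0, 2.5, 0], [0, 2.5, 0], [0, 2.5, 0], [-0.5, 1, 0], [0, 0, 0]], angular=[[0, 0, 0], [0, 0, 0], [0, 0, 0], [0, 0, 0], [0, 0, 0], [0, 0, 0], [0, 0, 0], [0, 0, 0], [0, 0, 0]])

```text
clock: 14.35
position: [0.4492, -0.0349, 0.0911]
ee_rot: [3.129, 0.279, -0.003]
force: [-1.1, 0.4, -0.7]
width: 0.007
gripper_force: 0.0
```

```bash
python3 - <<'E'
from h import *
need([.4515,-.0345,.07],.18)
P={n:arm.get_image(n) for n in("side","top")}
s=arm.observe()
for n in P: print(n,proj(P[n],s["position"]),proj(P[n],[.4515,-.0345,.055]))
a=P["top"]["frame"][190:290,220:350,::-1];b=P["side"]["frame"][170:270,230:360,::-1]
cv2.imwrite("pics/g.png",cv2.resize(np.hstack([a,b]),None,fx=3,fy=3,interpolation=cv2.INTER_CUBIC))
E
```

```text
t 14.35 pos [ 0.4492 -0.0349  0.0911] yaw 0.178 z [-0.002 -0.    -1.   ] F [-1.06  0.38 -0.71] turn z -0.002 shift cm [0.24 0.   2.11]
side [302.2439544 215.1533366] [301.73066371 221.92279839]
top [287.42334492 250.52239651] [286.8831789 250.117333 ]
```

View pics/g.png

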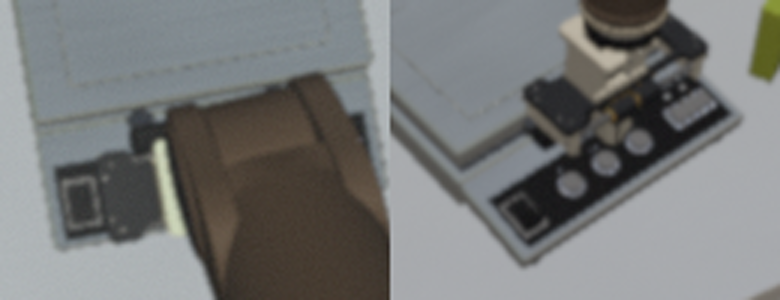

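Call:
carry_out(claw=[0, 0, 0, 0, 0], delta_pos=[[0.1, 0, 1.2], [0, 0, 1.2], [0, 0, 0.6], [0, 0, 0.2], [0, 0, 0]], angular=[[0, 0, 0], [0, 0, 0], [0, 0, 0], [0, 0, 0], [0, 0, 0]])

```text
clock: 14.95
position: [0.451, -0.0331, 0.0592]
ee_rot: [-3.128, -0.284, 0.002]
force: [0.4, 0.2, -0.2]
width: 0.006
gripper_force: 0.0
```

Call:
carry_out(claw=[0, 0, 0], delta_pos=[[0, 0, 0.1], [0, 0, 0.1], [0, 0, 0]], angular=[[0, 0, 0], [0, 0, 0], [0, 0, 0]])

```text
clock: 15.25
position: [0.4515, -0.0335, 0.0578]
ee_rot: [3.129, 0.283, 0.001]
force: [0.0, -0.5, -0.3]
width: 0.004
gripper_force: 0.0
```

Call:
carry_out(claw=[0, 0, 0], delta_pos=[[0, 0, 0.1], [0, 0, 0.1], [0, 0, 0]], angular=[[0, 0, 0], [0, 0, 0], [0, 0, 0]])

```text
clock: 15.55
position: [0.4514, -0.0335, 0.0557]
ee_rot: [3.129, 0.283, -0.0]
force: [0.7, -0.1, 1.1]
width: 0.003
gripper_force: 0.0
```

Call:
carry_out(claw=[0, 0, 0, 0], delta_pos=[[0, 0, 0.1], [0, 0, 0.1], [0, 0, 0.1], [0, 0, 0]], angular=[[0, 0, 0], [0, 0, 0], [0, 0, 0], [0, 0, 0]])

```text
clock: 15.95
position: [0.4518, -0.0334, 0.0528]
ee_rot: [3.129, 0.284, 0.001]
force: [1.3, -0.4, 4.0]
width: 0.004
gripper_force: 1.9
```

Call:
carry_out(claw=[0, 0, 0], delta_pos=[[0, 0, 0.1], [0, 0, 0], [0, 0, 0]], angular=[[0, 0, 0], [0, 0, 0], [0, 0, 0]])

```text
clock: 16.25
position: [0.4519, -0.0333, 0.0519]
ee_rot: [3.129, 0.284, 0.001]
force: [0.7, 0.2, 3.9]
width: 0.008
gripper_force: 2.3
```

Call:
carry_out(claw=[0, 0, 0], delta_pos=[[0, 0, 0.1], [0, 0, 0], [0, 0, 0]], angular=[[0, 0, 0], [0, 0, 0], [0, 0, 0]])

```text
clock: 16.55
position: [0.452, -0.0333, 0.0509]
ee_rot: [3.129, 0.283, 0.002]
force: [0.9, 0.7, 6.0]
width: 0.006
gripper_force: 3.2
```

One more millimetre to find the bottom stop.

Call:
carry_out(claw=[0, 0, 0], delta_pos=[[0, 0, 0.1], [0, 0, 0], [0, 0, 0]], angular=[[0, 0, 0], [0, 0, 0], [0, 0, 0]])

```text
clock: 16.85
position: [0.4521, -0.0333, 0.0505]
ee_rot: [3.128, 0.284, 0.002]
force: [-1.2, -0.6, 16.8]
width: 0.004
gripper_force: 8.4
```

Call:
carry_out(claw=[0, 0, 0, 0, 0], delta_pos=[[0, 0, -0.5], [0, 0, -1.5], [0, 0, -2.5], [0, 0, -1], [0, 0, 0]], angular=[[0, 0, 0], [0, 0, 0], [0, 0, 0], [0, 0, 0.1], [0, 0, 0.05]])

```text
clock: 17.35
position: [0.4516, -0.0335, 0.1057]
ee_rot: [3.141, 0.042, 0.002]
force: [0.2, -0.2, -0.1]
width: 0.009
gripper_force: 0.0
```

```bash
python3 -c "
from h import *
need([.4735,-.152,.07],.03)"
```

```text
t 17.35 pos [ 0.4516 -0.0335  0.1057] yaw 0.027 z [ 0.001 -0.    -1.   ] F [ 0.18 -0.21 -0.11] turn z -0.003 shift cm [ 1.83 11.91  3.58]
```

Call:
carry_out(claw=[0, 0, 0, 0, 0, 0, 0, 0, 0, 0], delta_pos=[[0.3, 2, 0], [0.3, 2, 0], [0.3, 2, 0], [0.3, 2, 0], [0.3, 2, 0], [0.3, 1.9, 0], [0, 0, 1.2], [0, 0, 1.2], [0, 0, 1.2], [0, 0, 0]], angular=[[0, 0, 0], [0, 0, 0], [0, 0, 0], [0, 0, 0], [0, 0, 0], [0, 0, 0], [0, 0, 0], [0, 0, 0], [0, 0, 0], [0, 0, 0]])

```text
clock: 18.35
position: [0.4713, -0.1504, 0.0666]
ee_rot: [-3.14, -0.051, 0.006]
force: [0.1, -0.3, -0.8]
width: 0.004
gripper_force: 0.0
```

```bash
python3 - <<'E'
from h import *
need([.4735,-.152,.059],.03)
P={n:arm.get_image(n) for n in("side","top")}
s=arm.observe()
for n in P: print(n,proj(P[n],s["position"]))
b=P["side"]["frame"][150:250,260:390,::-1]
cv2.imwrite("pics/i.png",cv2.resize(b,None,fx=5,fy=5,interpolation=cv2.INTER_CUBIC))
E
```

```text
t 18.35 pos [ 0.4713 -0.1504  0.0666] yaw 0.032 z [-0.004  0.001 -1.   ] F [ 0.06 -0.31 -0.77] turn z 0.002 shift cm [0.22 0.17 0.75]
side [328.88592115 202.26703898]
top [329.4635495  242.66558487]
```

View pics/i.png

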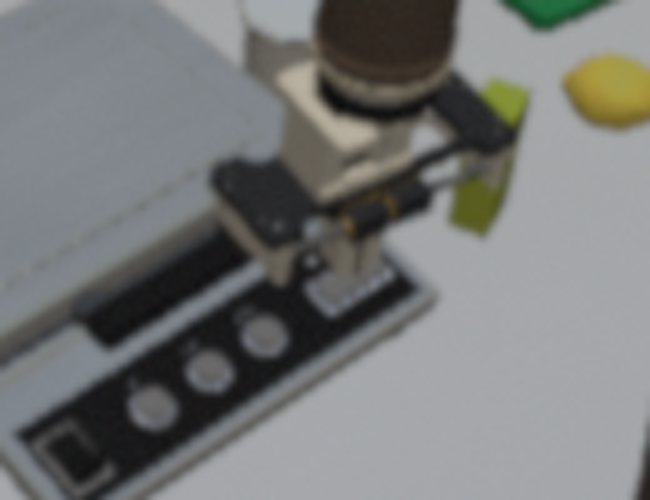

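Call:
carry_out(claw=[0, 0, 0, 0, 0], delta_pos=[[0.2, 0.1, 0.5], [0, 0, 0.5], [0, 0, 0.2], [0, 0, 0.1], [0, 0, 0]], angular=[[0, 0, 0], [0, 0, 0], [0, 0, 0], [0, 0, 0], [0, 0, 0]])

```text
clock: 18.95
position: [0.475, -0.1527, 0.0557]
ee_rot: [3.141, 0.048, -0.0]
force: [-0.3, -0.2, 0.6]
width: 0.007
gripper_force: 0.0
```

Call:
carry_out(claw=[0, 0, 0], delta_pos=[[0, 0, 0.1], [0, 0, 0.1], [0, 0, 0]], angular=[[0, 0, 0], [0, 0, 0], [0, 0, 0]])

```text
clock: 19.25
position: [0.4753, -0.1528, 0.0539]
ee_rot: [3.141, 0.048, 0.001]
force: [0.4, 0.8, 3.1]
width: 0.006
gripper_force: 1.5
```

Call:
carry_out(claw=[0, 0, 0, 0], delta_pos=[[0, 0, 0.1], [0, 0, 0.1], [0, 0, 0.1], [0, 0, 0]], angular=[[0, 0, 0], [0, 0, 0], [0, 0, 0], [0, 0, 0]])

```text
clock: 19.65
position: [0.4758, -0.1527, 0.0511]
ee_rot: [3.141, 0.048, 0.002]
force: [-0.6, 0.8, 7.2]
width: 0.01
gripper_force: 3.6
```

Call:
carry_out(claw=[0, 0, 0], delta_pos=[[0, 0, 0.1], [0, 0, 0], [0, 0, 0]], angular=[[0, 0, 0], [0, 0, 0], [0, 0, 0]])

```text
clock: 19.95
position: [0.4758, -0.1527, 0.0507]
ee_rot: [3.141, 0.049, 0.002]
force: [-1.4, -0.1, 15.4]
width: 0.007
gripper_force: 7.9
```

Bottomed. Lift clear.

Call:
carry_out(claw=[0, 0, 0, 0, 0, 0, 0, 0], delta_pos=[[0, 0, -0.5], [0, 0, -1.5], [0, 0, -2.5], [0, 0, -3], [0, 0, -3], [0, 0, -3], [0, 0, 0], [0, 0, 0]], angular=[[0, 0, 0], [0, 0, 0], [0, 0, 0], [0, 0, 0], [0, 0, 0], [0, 0, 0], [0, 0, 0], [0, 0, 0]])

```text
clock: 20.75
position: [0.475, -0.153, 0.1848]
ee_rot: [3.141, 0.048, 0.001]
force: [0.5, -0.5, -0.3]
width: 0.008
gripper_force: 0.0
```

```bash
python3 - <<'E'
from h import *
P=arm.get_image("side")
cv2.imwrite("pics/j.png",cv2.resize(P["frame"][140:270,170:380,::-1],None,fx=3.5,fy=3.5,interpolation=cv2.INTER_CUBIC))
E
```

```text
(no output)
```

View pics/j.png

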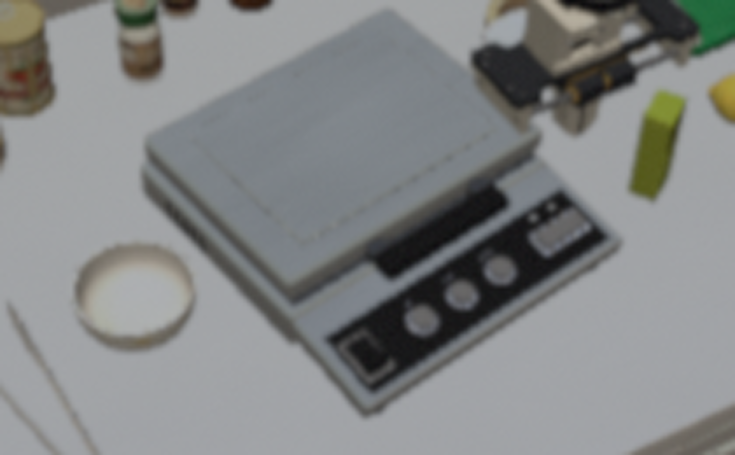

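The picture shows the lid shut (handle about (440,230)), the rocker tipped with its far frame edge visible about (360,340), and the bowl and carton where they stood.

```bash
python3 -c "
from cell import arm
print(arm.sign_off())"
```

```text
the job is handed in; nothing more can be done
None
```

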